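# Seat the slicing guide on the cutting board's pins

### The job

Pick up the metal slicing guide by its upright grip, lay it on the cutting board on top of the two pins with its hole edge against the steel fence, and slide it gently along the fence until its two holes drop over the pins. Leave it lying fully home, flat and flush on the board, let go, and do not disturb the other kitchen things or force anything: the pin bar is adjustable, so where the pins stand has to be found by feel.

Things in the scene. Friction and masses are not known exactly. Their poses are not given: they have to be found in the camera images.
- guide_handle (a point): Centre of the upright black grip rib of the loose slicing guide, an aluminium comb plate lying flat, about 0.35 kg +-30 %. Rib 50 mm long (x), 14 mm thick (y), from the plate's top (8 mm) to 54 mm above its underside; this point is 31 mm above the underside. Pinch it across the 14 mm from above. z up; +x towards the plate's edge with the two holes.
- guide_foot (a point): Middle of the guide's underside, same axes: 31 mm below and 5 mm to -x of guide_handle. Plate 100 (x) x 150 (y) x 8 mm. Its +x half is solid with two round through holes, 12.5 mm diameter, at x = +28, y = -45 and +45 mm from here; the -x side is a comb of five teeth with 5 mm slots. The +x edge (x = +50) goes against the fence.
- board: White cutting board 200 (x) x 280 (y) x 20 mm, fixed; origin at the centre of its underside, z up, top 20 mm above the table. A straight steel fence runs along y on its +x side: 10 mm thick, 270 mm long, 24 mm above the board top, working face at x = +85 mm looking to -x. With the guide's +x edge on it, holes and pins line up in x (play 1.25 mm all round).
- board_home (a point): Point on the board's top at x = +35, y = 0 mm, same axes: seated place of guide_foot if the pin bar is in mid-groove. Two fixed steel pins, 10 mm diameter, 8 mm high (top 2 mm tapered to 7), stand 28 mm to +x of here, 90 mm apart along y, on a bar clamped in a groove: the middle between them is anywhere from y = -12 to +12 mm and is not measured.
- shaker_mid (a point): Glass shaker with a steel cap, 38 mm across, 85 mm tall, loose, on the table's middle line near the robot; point half-way up. Leave alone.
- squeeze_mid (a point): Clear squeeze bottle 60 mm across, 170 mm tall, loose, on the table's middle line beyond the board; point half-way up. Leave alone.
- spatula: Spatula 200 mm long lying flat just beyond the guide (about 115 mm to +x of its middle, roughly along the guide's y); origin under its middle. Leave alone.
- bowl: Small steel bowl, 110 mm across, 50 mm tall, standing beyond the work area; origin under its middle. Leave alone.
There are look-alikes about, which are no part of the job. What is shaped like the part that bears guide_handle but turquoise is not meant.

How it is judged (in metres and radians):
On the way:
1. the guide, not yet seated, is brought over the pins: 2.5 to 60 mm above the board and within 60 mm of its place (z of guide_foot in the frame of board_home between 0.0025 and 0.06 m and horizontal distance between guide_foot and board_home below 0.06 m), for 0.1 s.
At the end, for the whole second after the job is handed in: The guide lies released, at rest, flat (0.03 rad) and flush on the board (underside within 2 mm of its top) with both pins in its holes: middle within 4 mm of the seated line along the fence, at most 16 mm either way from mid-groove, square to the fence within 0.06 rad (z of guide_foot in the frame of board_home between -0.002 and 0.002 m and x of guide_foot in the frame of board_home between -0.004 and 0.004 m and y of guide_foot in the frame of board_home between -0.016 and 0.016 m and angle between guide_foot's own z axis and vertical below 0.03 rad and angle between the x axis of guide_foot and the x axis of board_home, either way round below 0.06 rad and linear speed of guide below 0.01 m/s); the robot touches nothing.
It fails at once if the guide is forced against the board, fence or pins with more than 60 N (contact force between guide and board above 60 N).
It fails at once if the shaker, squeeze bottle, spatula or bowl is moved by more than 20 mm (distance of any of shaker_mid, squeeze_mid, spatula, bowl from where it was at the start of the episode above 0.02 m).
It also fails if it takes over 64 s, if anything falls off the work surface, if the arm or the gripper's body presses on something with over 40 N, if the wrist force passes 120 N, or if a joint passes its speed limit or range.

### The arm

A 7-joint arm with a two-finger parallel gripper is mounted at the origin on the work surface. World frame = base frame: x ahead of the robot, y to its left, z up, the work surface at z = 0. Lengths are in m, angles in degrees, forces in N, time in s.
With the tool pointing down it reaches from about 0.425 to 0.875 m from the base axis. Payload 4.7 kg.
Tool frame: the origin (TCP) lies at the centre of the arm's flange, where the gripper is bolted on; the fingertips stand 182 mm ahead of it and the grasp point (between the pads) lies 164 mm ahead of it; z points along the fingers, x is the direction in which the jaws open and shut, and the axes are right-handed (so a half turn about z gives the same grasp; the last joint's range is limited). The gripper opens to 87 mm and grips with 3 to 60 N. Pads are 19 mm wide; open, the fingers measure 117 mm over their backs; the gripper's body (75 mm by 190 mm) begins 51 mm behind the grasp point.
Start: joints at [73.344, 18.392, -4.016, 83.108, 1.295, 78.541, -3.26], TCP at [0.195, -0.62, 0.405] pointing down, gripper open.
Joint ranges: [-163.93, 163.93], [-17.29, 119.83], [-79.2, 71.16], [3.27, 140.29], [-89.18, 269.18], [5.43, 117.66], [-154.24, 154.24]. Speed limits (degrees/s): [147.25, 147.25, 180, 180, 180, 180, 180].

### API

Orientations are given as [roll, pitch, yaw] about the fixed x, y, z axes, in that order (R = Rz(yaw) Ry(pitch) Rx(roll)).
In Python, from cell import env gives the robot as it stands. The module is installed in compiled form; this text tells all that it offers.
- The arm moves only by the tool carry_out, never from a script. Its argument "increments" is a list of rows, each a list of 5 numbers: the shift along the world's x, y, z in m, then the turn about the world's z in degrees, then the gripper's target within -1 to 1 (shut at 1, half-way at 0, fully open at -1). In form: [[dx, dy, dz, spin, jaw], ...]. A call has 1 to 20 rows; each row is the pose to reach, as a shift and turn from the pose commanded when the call began; what a row does not reach only later rows make up. A row lasts 1/10 s, in which the tool goes at most 50 mm and 8.59 degrees, less where a joint would pass 70% of its speed; a pose out of reach is approached as far as the arm can. A call with a gripper value outside its range is refused whole. The fingers move at their own pace and stop on an object; "grip_force" is the grip in N (left out, the last holds). Time passes only in rows, so rows that repeat a pose let the fingers close. It gives the time, the measured TCP pose, the force and the opening at its end, in the units of the state.
- env.get_obs(): the state, without advancing time (a new reading comes with each control period).
- env.read_camera(name): name is "side" or "top"; returns (picture, depth): 480x640x3 uint8, red, green, blue; 480x640 float32, m along the optical axis (not along the pixel's ray), 0 where there is no reading.
- env.get_calibration(name): a dict with "K" (3x3 intrinsics, pixels), "camera_from_world" (4x4, takes a point from world to camera coordinates). Camera axes: x right, y down, z forward; pixel columns grow to the right and rows downward; lengths in m; the calibration is good to about 2 mm. A picture is of the moment at which its call begins. get_calibration takes no time and is no camera call.
- env.sign_off(): hands the job in, once; it reports no verdict.
The state is a dict: "time_s": time; "qpos": joint angles; "joint_velocities": joint speeds; "effort": joint torques, N m; "tool_pos": TCP position; "tool_rot": TCP orientation; "force": force on the tool from outside, world axes, zero at the start; "wrist_torque": the same for the moment, N m; "grip_width": finger opening in m.
Only numpy, scipy, OpenCV 4.12 (cv2) and the standard library are available. Lean on these libraries where they do the work, as an engineer would, in place of code of your own. Each camera call takes 0.05 s, during which the arm holds its last target.

## Working session

There is one attempt and no reset: what is moved stays moved. The work goes in short steps, Python scripts to look and compute and a tool call to move; the robot and the scene stay as the last step left them, time stands still between calls to the robot, and variables do not carry over. Pictures are saved under pics/ and viewed, and the job is handed in when it is done.

Besides the shell and the picture viewer there is one more tool, called after ">>>" in YAML: its name, and indented under it one key for each argument. carry_out: Moves the arm, as the interface text tells. Its arguments: {"type":"object","properties":{"increments":{"type":"array"},"grip_force":{"type":"number"}},"required":["increments"]}

```bash
mkdir -p pics
cat > h.py <<'E'
import numpy as np,cv2
from cell import env
def snap(n,f):
    p,d=env.read_camera(n); cv2.imwrite(f'pics/{f}.png',p[:,:,::-1]); np.savez(f'pics/{f}.npz',p=p,d=d); return p,d
def back(n,f,pts):
    d=np.load(f'pics/{f}.npz')['d'];c=env.get_calibration(n);K=np.array(c['K']);T=np.linalg.inv(np.array(c['camera_from_world']))
    out=[]
    for u,v in pts:
        w=d[max(0,v-1):v+2,max(0,u-1):u+2];w=w[w>0];z=np.median(w) if len(w) else 0
        out.append((T@[*(z*(np.linalg.inv(K)@[u,v,1])),1])[:3])
    return np.array(out)
def onplane(n,u,v,z):
    c=env.get_calibration(n);K=np.array(c['K']);T=np.linalg.inv(np.array(c['camera_from_world']))
    r=T[:3,:3]@np.linalg.inv(K)@[u,v,1];o=T[:3,3];return o+r*(z-o[2])/r[2]
E
python3 - <<'E'
from h import *
np.set_printoptions(precision=4,suppress=True)
o=env.get_obs();print(o)
for n in('top','side'):
    snap(n,n+'0');print(env.get_calibration(n))
E
```

```text
{'time_s': 0.0, 'qpos': array([73.344 , 18.4383, -4.0156, 83.1743,  1.2967, 78.5379, -3.2572]), 'joint_velocities': array([ 0.0461, -0.0747,  0.0092, -0.073 ,  0.0889, -0.0938,  0.0092]), 'effort': array([ -0.0003, -49.1291,  -0.4048, -31.2537,  -0.0643,   0.0435,
         0.0002]), 'tool_pos': array([ 0.195 , -0.6199,  0.4037]), 'tool_rot': array([179.9927,   0.1052, -72.5311]), 'force': array([0.2147, 0.0795, 0.3497]), 'wrist_torque': array([ 0.0253,  0.0291, -0.027 ]), 'grip_width': 0.08655419663070675}
{'K': array([[559.8141,   0.    , 320.0588],
       [  0.    , 559.8141, 247.0165],
       [  0.    ,   0.    ,   1.    ]]), 'camera_from_world': array([[-0.012 , -0.9999, -0.0014,  0.059 ],
       [-0.9943,  0.0121, -0.1055,  0.5519],
       [ 0.1055,  0.0001, -0.9944,  1.3988],
       [ 0.    ,  0.    ,  0.    ,  1.    ]])}
{'K': array([[471.7221,   0.    , 313.3041],
       [  0.    , 471.7221, 243.8157],
       [  0.    ,   0.    ,   1.    ]]), 'camera_from_world': array([[-0.9311, -0.3647, -0.0056,  0.5166],
       [-0.2523,  0.6549, -0.7123,  0.1578],
       [ 0.2635, -0.6618, -0.7018,  0.833 ],
       [ 0.    ,  0.    ,  0.    ,  1.    ]])}
```

View pics/top0.png

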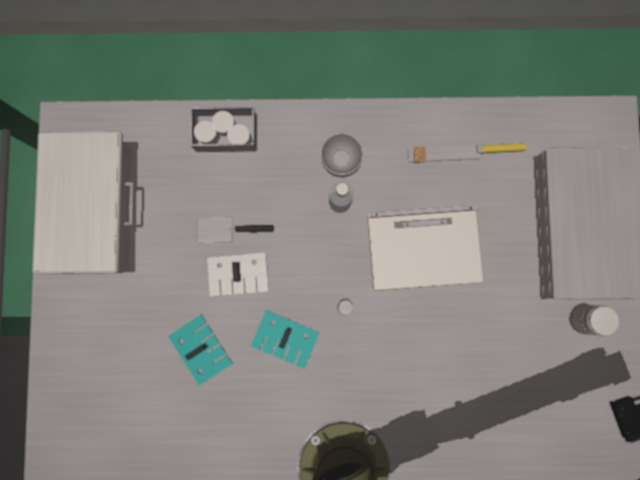

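View pics/side0.png

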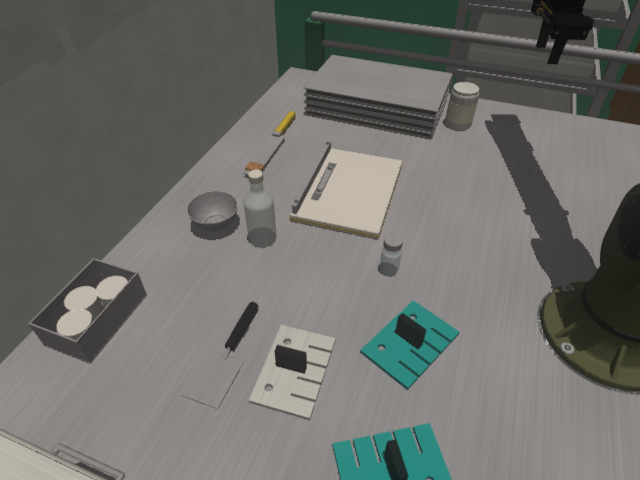

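Candidates in the top view: a pale aluminium guide at (237,273), and turquoise guides at (285,338) and (200,349). I choose the pale one. Next, close crops of it and of the board.

Run:
```python
import cv2
a=cv2.imread('pics/top0.png')
cv2.imwrite('pics/c1.png',cv2.resize(a[215:305,190:290],None,fx=6,fy=6,interpolation=cv2.INTER_CUBIC))
cv2.imwrite('pics/c2.png',cv2.resize(a[195:300,355:495],None,fx=5,fy=5,interpolation=cv2.INTER_CUBIC))
```

```text
(no output)
```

View pics/c1.png

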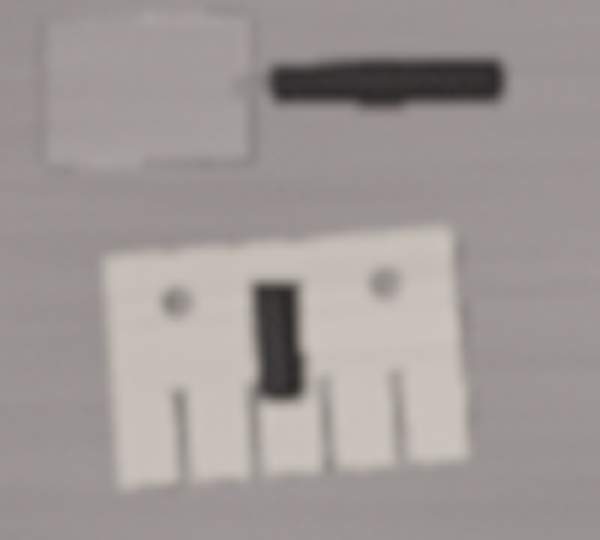

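View pics/c2.png

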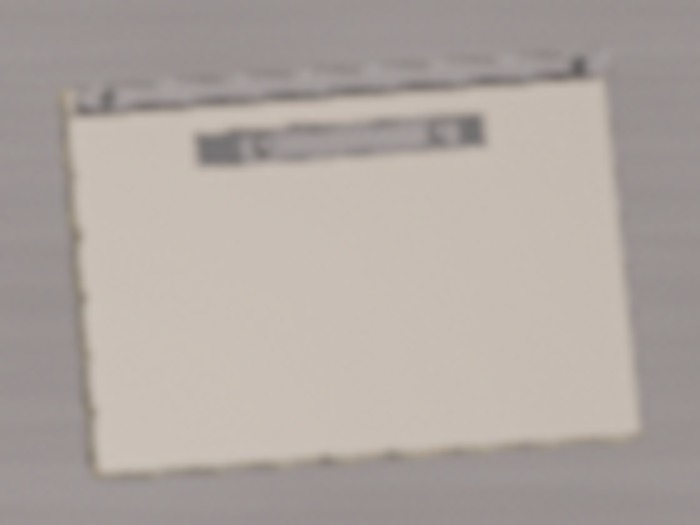

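The crop confirms the choice: a pale plate with holes at crop (177,301) and (386,283) on the far side, and a comb towards the robot. The board has its fence at the far edge, and the pin bar is visible at about crop (245–460, 140). Now the poses.

```bash
cat > m.py <<'E'
from h import *
from scipy.optimize import least_squares
np.set_printoptions(precision=4,suppress=True)
def fit(pix,z,model):
    W=np.array([onplane('top',u,v,zz)[:2] for (u,v),zz in zip(pix,np.broadcast_to(z,len(pix)))])
    M=np.array(model,float)
    f=lambda p:((M@np.array([[np.cos(p[2]),np.sin(p[2])],[-np.sin(p[2]),np.cos(p[2])]])+p[:2])-W).ravel()
    r=least_squares(f,[*W.mean(0),0]);return r.x,f(r.x).reshape(-1,2)*1000,W
E
python3 - <<'E'
from m import *
c1=lambda x,y:((x+.5)/6-.5+190,(y+.5)/6-.5+215)
c2=lambda x,y:((x+.5)/5-.5+355,(y+.5)/5-.5+195)
p,r,W=fit([c1(*q) for q in[(103,258),(450,228),(468,460),(120,488),(177,301),(386,283)]],.008,[(.05,.075),(.05,-.075),(-.05,-.075),(-.05,.075),(.028,.045),(.028,-.045)])
print('guide',p,np.degrees(p[2]));print(r)
# handle top check
print('handle top px',[onplane('top',*c1(*q),.054) for q in[(276,284),(281,398)]])
# board: bottom corners at top z .02
p,r,W=fit([c2(*q) for q in[(97,471),(638,432)]],.02,[(-.1,.14),(-.1,-.14)])
print('board',p,np.degrees(p[2]));print(r);print(W)
R=lambda a:np.array([[np.cos(a),-np.sin(a)],[np.sin(a),np.cos(a)]])
for n,q,z in[('grooveL',(197,150),.02),('grooveR',(485,130),.02),('barL',(243,147),.02),('barR',(462,131),.02),('pinL',(258,147),.028),('pinR',(448,130),.028),('faceL',(75,116),.02),('faceR',(604,80),.02)]:
    w=onplane('top',*c2(*q),z)[:2];print(n,R(p[2]).T@(w-p[:2])*1000)
d=np.load('pics/top0.npz')['d']
for q in[(237,272),(225,273),(420,260),(420,223),(422,211)]: print(q,back('top','top0',[q]))
for n,q in [('shaker',(345,306)),('squeeze',(342,190)),('bowl',(342,155)),('spat',(254,228))]: print(n,back('top','top0',[q]))
E
```

```text
guide [0.4871 0.2667 0.0734] 4.203690515751795
[[ 0.4646 -0.3377]
 [ 0.2931 -0.4244]
 [ 0.4066 -0.2061]
 [-0.4404  0.5261]
 [-0.3228  0.1437]
 [-0.401   0.2984]]
handle top px [array([0.5151, 0.2639, 0.054 ]), array([0.4676, 0.2617, 0.054 ])]
board [ 0.553  -0.216   0.0597] 3.420435027864145
[[-0.0954  1.5962]
 [ 0.0954 -1.5962]]
[[ 0.4449 -0.0838]
 [ 0.4614 -0.3601]]
grooveL [60.8915 73.4729]
grooveR [ 60.6005 -75.5958]
barL [60.7441 49.6845]
barR [ 60.9338 -63.714 ]
pinL [59.0972 43.285 ]
pinR [ 60.8707 -54.6963]
faceL [ 83.0817 134.7719]
faceR [  82.188  -139.4435]
(237, 272) [[0.4898 0.2603 0.054 ]]
(225, 273) [[0.4905 0.298  0.0084]]
(420, 260) [[ 0.5171 -0.2034  0.0188]]
(420, 223) [[ 0.6126 -0.206   0.021 ]]
(422, 211) [[ 0.6399 -0.2078  0.044 ]]
shaker [[ 0.4022 -0.0065  0.0836]]
squeeze [[ 0.6701 -0.0003  0.1705]]
bowl [[ 0.7989 -0.0086  0.0046]]
spat [[0.6047 0.2217 0.0219]]
```

Run:
```python
import cv2
a=cv2.imread('pics/side0.png')
cv2.imwrite('pics/c3.png',cv2.resize(a[135:245,280:410],None,fx=6,fy=5.4,interpolation=cv2.INTER_CUBIC))
cv2.imwrite('pics/c4.png',cv2.resize(a[320:420,240:345],None,fx=6,fy=6,interpolation=cv2.INTER_CUBIC))
```

```text
(no output)
```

View pics/c3.png

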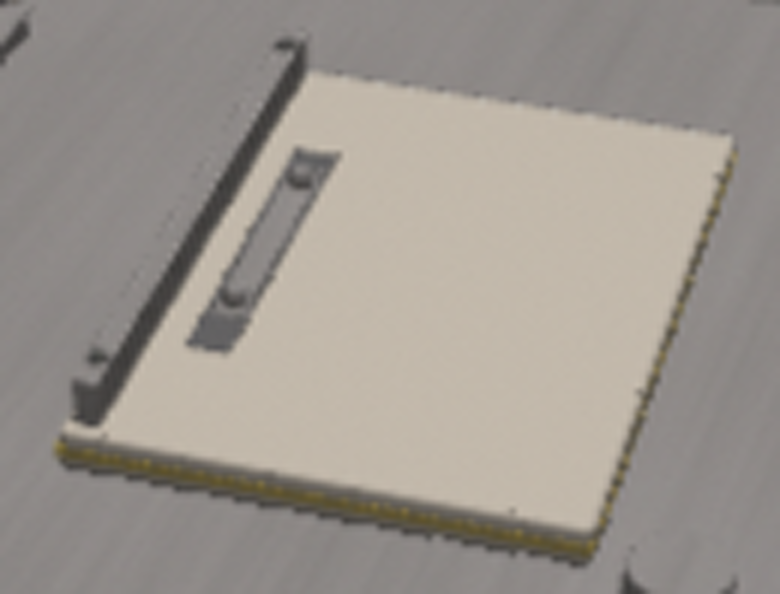

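View pics/c4.png

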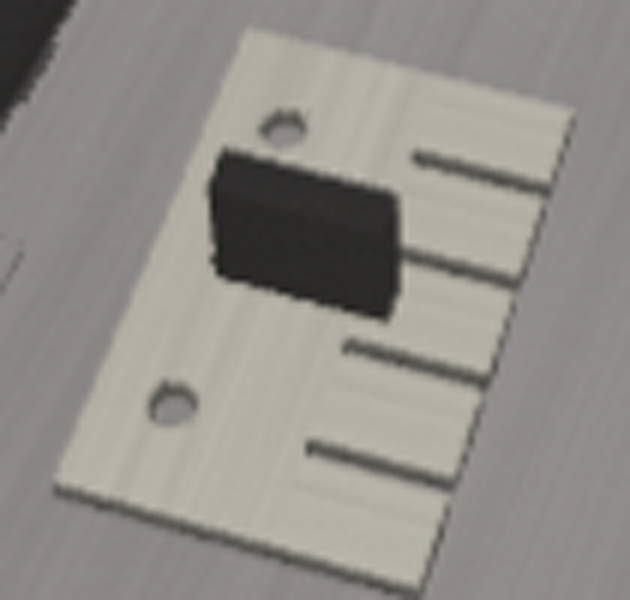

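Side view: the aluminium guide's holes are on the side towards the spatula, which agrees with the top view. The pins show at c3 (300,175) and (232,295). The bar sits about 5 mm towards −y of mid-groove. Now moving above the guide, over everything else.

>>> carry_out:
  increments:
    - [0.3,0.32,0.03,-6,-1]
    - [0.3,0.32,0.03,-6,-1]
    - [0.3,0.32,0.03,-6,-1]
    - [0.3,0.32,0.03,-6,-1]
    - [0.3,0.32,0.03,-6,-1]
    - [0.3,0.32,0.03,-6,-1]
    - [0.3,0.32,0.03,-6,-1]
    - [0.3,0.32,0.03,-6,-1]
    - [0.3,0.32,0.03,-6,-1]
    - [0.297,0.887,0.03,-13.3,-1]
    - [0.297,0.887,0.03,-13.3,-1]
    - [0.297,0.887,0.03,-13.3,-1]
    - [0.297,0.887,0.03,-13.3,-1]
    - [0.297,0.887,0.03,-13.3,-1]
    - [0.297,0.887,0.03,-13.3,-1]
    - [0.297,0.887,0.03,-13.3,-1]
    - [0.297,0.887,0.03,-13.3,-1]
    - [0.297,0.887,0.03,-13.3,-1]
    - [0.297,0.887,0.03,-13.3,-1]
    - [0.297,0.887,0.03,-13.3,-1]
  grip_force: 25

```text
time_s: 2.1
tool_pos: [0.4917, 0.2516, 0.4347]
tool_rot: [-180.0, -0.0, -85.9]
force: [0.6, -0.5, -0.1]
grip_width: 0.0867
```

>>> carry_out:
  increments:
    - [0,0,0,0,-1]
    - [0,0,0,0,-1]

```text
time_s: 2.3
tool_pos: [0.4915, 0.2512, 0.4342]
tool_rot: [179.9, -0.0, -85.6]
force: [0.1, -1.0, 0.0]
grip_width: 0.087
```

Run:
```python
from h import *
snap('top','top1');snap('side','side1')
import cv2
a=cv2.imread('pics/top1.png');b=cv2.imread('pics/side1.png')
cv2.imwrite('pics/c5.png',np.hstack([a[150:390,150:450],b[180:420,150:450]]))
```

```text
(no output)
```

View pics/c5.png

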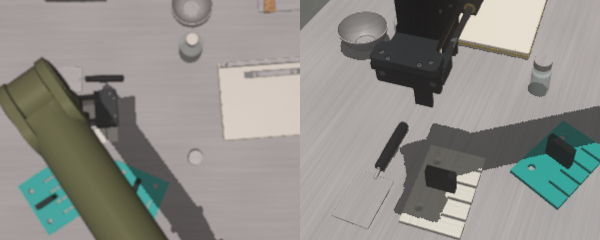

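The hover is about 15 mm short in y, and nothing was disturbed. I'll correct that and descend.

>>> carry_out:
  increments:
    - [0.0005,0.0155,-0.04,0,-1]
    - [0.0005,0.0155,-0.08,0,-1]
    - [0.0005,0.0155,-0.12,0,-1]
    - [0.0005,0.0155,-0.16,0,-1]
    - [0.0005,0.0155,-0.18,0,-1]
    - [0.0005,0.0155,-0.2,0,-1]
    - [0.0005,0.0155,-0.21,0,-1]
    - [0.0005,0.0155,-0.22,0,-1]
    - [0.0005,0.0155,-0.23,0,-1]
    - [0.0005,0.0155,-0.237,0,-1]
    - [0.0005,0.0155,-0.237,0,-1]
    - [0.0005,0.0155,-0.237,0,-1]

```text
time_s: 3.6
tool_pos: [0.4928, 0.2656, 0.1981]
tool_rot: [-180.0, 0.0, -85.8]
force: [0.6, 0.6, 0.3]
grip_width: 0.0872
```

>>> carry_out:
  increments:
    - [0,0,0,0,0]
    - [0,0,0,0,0.3]
    - [0,0,0,0,0.5]
    - [0,0,0,0,0.6]
    - [0,0,0,0,0.7]
    - [0,0,0,0,0.8]
    - [0,0,0,0,1]
    - [0,0,0,0,1]
    - [0,0,0,0,1]
    - [0,0,0,0,1]
    - [0,0,0,0,1]
  grip_force: 30

```text
time_s: 4.7
tool_pos: [0.4926, 0.2657, 0.1978]
tool_rot: [-180.0, 0.0, -85.8]
force: [0.8, 1.1, -0.2]
grip_width: 0.0137
```

Run:
```python
from h import *
snap('top','top2');snap('side','side2');o=env.get_obs();print(o['force'],o['wrist_torque'],o['tool_pos'],o['tool_rot'],o['grip_width'])
import cv2
a=cv2.imread('pics/top2.png');b=cv2.imread('pics/side2.png')
cv2.imwrite('pics/c6.png',np.hstack([cv2.resize(a[200:320,180:300],(400,400),interpolation=2),cv2.resize(b[290:440,200:350],(400,400),interpolation=2)]))
```

```text
[-0.15844683  1.81868838 -1.09485649] [ 0.25573705 -0.01579992 -0.03422652] [0.49260785 0.2656811  0.19781319] [-1.79994268e+02  2.46685511e-02 -8.58261334e+01] 0.013833861832628132
```

View pics/c6.png

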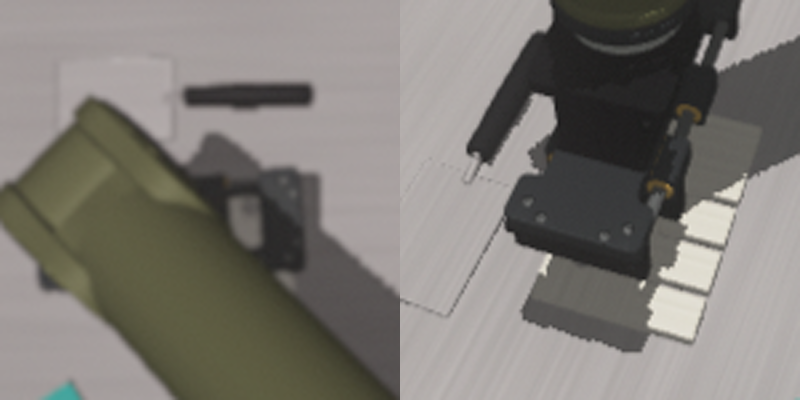

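The grip holds at 13.7 mm and the spatula is unmoved. I'll lift, then carry above the bottle's height.

>>> carry_out:
  increments:
    - [0,0,0.01,0,1]
    - [0,0,0.03,0,1]
    - [0,0,0.07,0,1]
    - [0,0,0.11,0,1]
    - [0,0,0.15,0,1]
    - [0,0,0.185,0,1]
    - [0,0,0.205,0,1]
    - [0,0,0.205,0,1]
    - [0,0,0.205,0,1]

```text
time_s: 5.7
tool_pos: [0.4923, 0.2651, 0.4021]
tool_rot: [179.9, -0.1, -85.8]
force: [-0.9, -0.4, -4.5]
grip_width: 0.0137
```

>>> carry_out:
  increments:
    - [0.005,-0.02,0,0,1]
    - [0.01,-0.05,0,0,1]
    - [0.02,-0.085,0,-0.2,1]
    - [0.03,-0.12,0,-0.4,1]
    - [0.04,-0.155,0,-0.6,1]
    - [0.045,-0.19,0,-0.75,1]
    - [0.05,-0.225,0,-0.75,1]
    - [0.055,-0.26,0,-0.75,1]
    - [0.06,-0.295,0,-0.75,1]
    - [0.065,-0.33,0,-0.75,1]
    - [0.07,-0.365,0,-0.75,1]
    - [0.075,-0.4,0,-0.75,1]
    - [0.08,-0.43,0,-0.75,1]
    - [0.085,-0.455,0,-0.75,1]
    - [0.089,-0.47,0,-0.75,1]
    - [0.092,-0.477,0,-0.75,1]
    - [0.092,-0.477,0,-0.75,1]
    - [0.092,-0.477,0,-0.75,1]
    - [0.092,-0.477,0,-0.75,1]

```text
time_s: 7.6
tool_pos: [0.5848, -0.2095, 0.4029]
tool_rot: [180.0, 0.0, -86.4]
force: [-0.1, 0.7, -3.2]
grip_width: 0.014
```

Run:
```python
from h import *
snap('top','top3');snap('side','side3');o=env.get_obs();print(o['force'],o['wrist_torque'],o['tool_pos'],o['tool_rot'],o['grip_width'])
import cv2
a=cv2.imread('pics/top3.png');b=cv2.imread('pics/side3.png')
cv2.imwrite('pics/c7.png',np.hstack([cv2.resize(a[160:340,310:510],(400,360),interpolation=2),cv2.resize(b[60:260,250:450],(400,360),interpolation=2)]))
```

```text
[-0.59682576 -0.72036204 -3.06031627] [-0.01529753 -0.00633672  0.03349468] [ 0.58471926 -0.2101436   0.40306004] [-1.79991689e+02 -2.41150199e-03 -8.64714947e+01] 0.013773970382930894
```

View pics/c7.png

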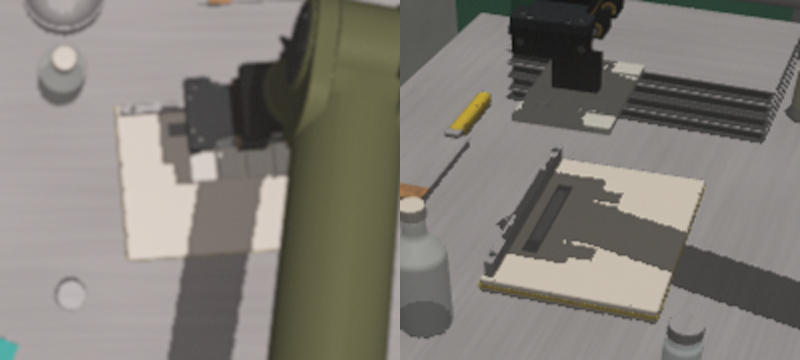

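>>> carry_out:
  increments:
    - [0,-0.001,-0.04,0,1]
    - [0,-0.001,-0.08,0,1]
    - [0,-0.001,-0.11,0,1]
    - [0,-0.001,-0.13,0,1]
    - [0,-0.001,-0.145,0,1]
    - [0,-0.001,-0.155,0,1]
    - [0,-0.001,-0.16,0,1]
    - [0,-0.001,-0.16,0,1]
    - [0,-0.001,-0.16,0,1]
    - [0,-0.001,-0.16,0,1]

```text
time_s: 8.7
tool_pos: [0.5851, -0.2127, 0.244]
tool_rot: [-179.9, -0.1, -86.6]
force: [0.5, -0.0, -3.9]
grip_width: 0.0138
```

Run:
```python
from h import *
snap('top','top4');snap('side','side4');o=env.get_obs();print(o['force'],o['wrist_torque'],o['tool_pos'],o['tool_rot'],o['grip_width'])
import cv2
a=cv2.imread('pics/top4.png');b=cv2.imread('pics/side4.png')
cv2.imwrite('pics/c8.png',np.hstack([cv2.resize(a[190:310,350:490],(400,343),interpolation=2),cv2.resize(b[120:240,280:420],(400,343),interpolation=2)]))
```

```text
[-0.87721714 -0.19939365 -2.70778615] [0.03996917 0.04612663 0.01069092] [ 0.58495756 -0.2126499   0.2436376 ] [-1.79928780e+02 -4.38913479e-02 -8.65884040e+01] 0.013446010495355331
```

View pics/c8.png

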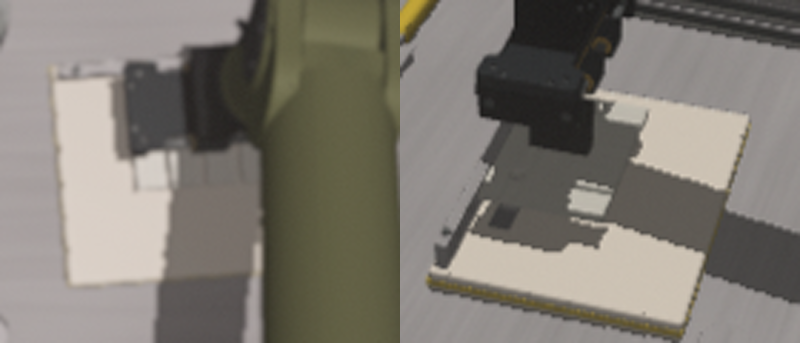

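>>> carry_out:
  increments:
    - [0,0,-0.004,0,1]
    - [0,0,-0.008,0,1]
    - [0,0,-0.012,0,1]
    - [0,0,-0.012,0,1]
    - [0.002,0,-0.012,0,1]
    - [0.003,0,-0.012,0,1]
    - [0.003,0,-0.012,0,1]

```text
time_s: 9.5
tool_pos: [0.588, -0.2125, 0.231]
tool_rot: [-180.0, -0.0, -86.6]
force: [-0.3, -0.3, -3.3]
grip_width: 0.0134
```

>>> carry_out:
  increments:
    - [0.001,0,0,0,1]
    - [0.001,0,0,0,1]

```text
time_s: 9.7
tool_pos: [0.5888, -0.2126, 0.2309]
tool_rot: [-180.0, -0.0, -86.6]
force: [-0.8, 0.1, -3.5]
grip_width: 0.014
```

>>> carry_out:
  increments:
    - [0.001,0,0,0,1]
    - [0.001,0,0,0,1]

```text
time_s: 9.9
tool_pos: [0.5898, -0.2125, 0.2308]
tool_rot: [-180.0, -0.0, -86.6]
force: [0.1, 0.5, -4.1]
grip_width: 0.0133
```

>>> carry_out:
  increments:
    - [0.001,0,0,0,1]
    - [0.001,0,0,0,1]

```text
time_s: 10.1
tool_pos: [0.5908, -0.2125, 0.2308]
tool_rot: [-180.0, -0.0, -86.6]
force: [-0.5, -0.4, -3.3]
grip_width: 0.014
```

>>> carry_out:
  increments:
    - [0.0007,0,0,0,1]
    - [0.0007,0,0,0,1]

```text
time_s: 10.3
tool_pos: [0.5914, -0.2126, 0.2308]
tool_rot: [180.0, -0.0, -86.6]
force: [-0.6, 0.4, -3.4]
grip_width: 0.0138
```

>>> carry_out:
  increments:
    - [0.0007,0,0,0,1]
    - [0.0007,0,0,0,1]

```text
time_s: 10.5
tool_pos: [0.5918, -0.2126, 0.2307]
tool_rot: [179.9, -0.0, -86.6]
force: [-1.3, -0.1, -3.1]
grip_width: 0.0136
```

>>> carry_out:
  increments:
    - [0.0007,0,0,0,1]
    - [0.0007,0,0,0,1]

```text
time_s: 10.7
tool_pos: [0.5921, -0.2127, 0.2306]
tool_rot: [179.9, -0.0, -86.6]
force: [-3.9, -0.9, -1.3]
grip_width: 0.0139
```

>>> carry_out:
  increments:
    - [0.0005,0,0,0,1]
    - [0.0005,0,0,0,1]

```text
time_s: 10.9
tool_pos: [0.5923, -0.2127, 0.2306]
tool_rot: [179.8, 0.0, -86.6]
force: [-6.4, -0.1, -0.5]
grip_width: 0.0138
```

Fence contact at x ≈ 0.592. I'll ease off slightly and lower until the plate touches the pin tops.

>>> carry_out:
  increments:
    - [-0.0005,0,-0.001,0,1]
    - [-0.0005,0,-0.002,0,1]
    - [-0.0005,0,-0.003,0,1]
    - [-0.0005,0,-0.003,0,1]

```text
time_s: 11.3
tool_pos: [0.5921, -0.2128, 0.2274]
tool_rot: [179.9, -0.0, -86.6]
force: [-4.5, -1.5, -1.4]
grip_width: 0.0137
```

Run:
```python
from h import *
o=env.get_obs();print(o['force'],o['wrist_torque'],o['tool_pos'],o['tool_rot'])
```

```text
[-4.50717792 -1.49187071 -1.38118253] [0.06060148 1.12540176 0.19596363] [ 0.59211942 -0.21275579  0.22740985] [ 1.79881933e+02 -2.13274953e-03 -8.65934832e+01]
```

>>> carry_out:
  increments:
    - [0,0,-0.001,0,1]
    - [0,0,-0.001,0,1]

```text
time_s: 11.5
tool_pos: [0.5921, -0.2128, 0.2264]
tool_rot: [179.9, -0.0, -86.6]
force: [-5.6, -1.3, -2.9]
grip_width: 0.0141
```

>>> carry_out:
  increments:
    - [0,0,-0.001,0,1]
    - [0,0,-0.001,0,1]

```text
time_s: 11.7
tool_pos: [0.5922, -0.2128, 0.2258]
tool_rot: [179.9, -0.0, -86.6]
force: [-5.7, 0.4, 0.9]
grip_width: 0.0134
```

>>> carry_out:
  increments:
    - [0,0,-0.0006,0.2,1]
    - [0,0,-0.0006,0.2,1]

```text
time_s: 11.9
tool_pos: [0.5921, -0.2128, 0.2257]
tool_rot: [179.9, -0.0, -86.4]
force: [-7.5, 0.6, 3.4]
grip_width: 0.0141
```

```bash
cat > s.py <<'E'
from h import *
o=env.get_obs();np.set_printoptions(precision=4,suppress=True);print(o['force'],o['wrist_torque'],o['tool_pos'],o['tool_rot'])
E
python3 s.py
```

```text
[-7.4515  0.6298  3.3847] [0.0617 1.5955 0.1161] [ 0.5921 -0.2128  0.2257] [179.871   -0.0128 -86.418 ]
```

The plate rests on the pins with about 6 N and against the fence with about 7 N. I'll slide along the fence towards −y.

>>> carry_out:
  increments:
    - [-0.0003,-0.0005,0,0.1,1]
    - [-0.0003,-0.001,0,0.1,1]
    - [-0.0003,-0.0015,0,0.1,1]
    - [-0.0002,-0.002,0,0.1,1]

```text
time_s: 12.3
tool_pos: [0.5922, -0.2132, 0.2257]
tool_rot: [179.9, 0.1, -86.3]
force: [-7.0, 4.7, 3.6]
grip_width: 0.0139
```

>>> carry_out:
  increments:
    - [0,-0.0005,0,0,1]
    - [0.0001,-0.001,0,0,1]
    - [0.0001,-0.0015,0,0,1]
    - [0.0001,-0.002,0,0,1]

```text
time_s: 12.7
tool_pos: [0.5923, -0.2137, 0.2257]
tool_rot: [179.8, 0.2, -86.2]
force: [-8.6, 6.7, 4.7]
grip_width: 0.0139
```

```bash
python3 s.py
```

```text
[-8.5893  6.7268  4.6835] [ 1.3568  1.8011 -0.069 ] [ 0.5923 -0.2137  0.2257] [179.8436   0.2443 -86.2194]
```

Friction is holding it: 6.7 N in y for little travel. I'll lighten the fence and downward loads, then go on.

>>> carry_out:
  increments:
    - [-0.0008,0,0.0003,0,1]
    - [-0.0008,-0.0005,0.0003,0,1]
    - [-0.0008,-0.001,0.0003,0,1]
    - [-0.0008,-0.001,0.0003,0,1]

```text
time_s: 13.1
tool_pos: [0.592, -0.2145, 0.2257]
tool_rot: [179.9, 0.3, -86.2]
force: [-5.8, 5.5, 2.2]
grip_width: 0.0137
```

```bash
python3 s.py
```

```text
[-5.8097  5.5367  2.2043] [ 1.1777  1.1991 -0.1109] [ 0.592  -0.2145  0.2257] [179.9412   0.2527 -86.2011]
```

>>> carry_out:
  increments:
    - [-0.0003,-0.0005,0,0,1]
    - [-0.0003,-0.001,0,0,1]
    - [-0.0003,-0.0015,0,0,1]
    - [-0.0003,-0.002,0,0,1]

```text
time_s: 13.5
tool_pos: [0.5919, -0.2197, 0.2254]
tool_rot: [-179.9, -0.0, -86.3]
force: [-0.0, 0.0, -3.4]
grip_width: 0.0136
```

>>> carry_out:
  increments:
    - [0,-0.0005,0,0,1]
    - [0,-0.001,0,0,1]
    - [0.0001,-0.0015,0,0,1]
    - [0.0001,-0.002,0,0,1]

```text
time_s: 13.9
tool_pos: [0.5919, -0.2218, 0.2257]
tool_rot: [-179.9, -0.0, -86.3]
force: [0.5, 0.3, -3.4]
grip_width: 0.0136
```

```bash
python3 s.py
```

```text
[ 0.5326  0.2693 -3.3833] [ 0.131  -0.0391  0.0253] [ 0.5919 -0.2218  0.2257] [-179.948    -0.0226  -86.2962]
```

It broke loose and hangs free with only its weight on the tool. It may have passed over the pins, so I'll probe downward here.

>>> carry_out:
  increments:
    - [0,0,-0.0005,0,1]
    - [0,0,-0.001,0,1]

```text
time_s: 14.1
tool_pos: [0.592, -0.2217, 0.2252]
tool_rot: [-179.9, -0.0, -86.3]
force: [-1.6, 1.0, 0.2]
grip_width: 0.0137
```

```bash
python3 s.py
```

```text
[-1.561   1.0216  0.1755] [ 0.0965  0.0907 -0.0384] [ 0.592  -0.2217  0.2252] [-179.9443   -0.0393  -86.2889]
```

>>> carry_out:
  increments:
    - [0,0,-0.0005,0,1]
    - [0,0,-0.001,0,1]

```text
time_s: 14.3
tool_pos: [0.592, -0.2215, 0.2247]
tool_rot: [-179.9, -0.0, -86.3]
force: [-1.4, 1.4, 5.4]
grip_width: 0.0138
```

```bash
python3 s.py
```

```text
[-1.3777  1.4113  5.3847] [ 0.4155  0.4352 -0.078 ] [ 0.592  -0.2215  0.2247] [-179.9432   -0.0275  -86.29  ]
```

Contact now lies about 1 mm lower and pushes towards +y, so the holes look to be riding on the tapers, just past the pins. I'll unload, go back +y 1.5 mm and probe.

>>> carry_out:
  increments:
    - [0,0,0.001,0,1]
    - [0,0.0007,0.001,0,1]
    - [0,0.0014,0.001,0,1]
    - [0,0.0014,0,0,1]

```text
time_s: 14.7
tool_pos: [0.5915, -0.2199, 0.2229]
tool_rot: [180.0, 0.0, -86.3]
force: [1.0, 1.1, -2.6]
grip_width: 0.0138
```

```bash
python3 s.py
```

```text
[ 1.0063  1.0837 -2.5593] [ 0.2654 -0.1241  0.0278] [ 0.5915 -0.2199  0.2229] [179.96     0.0276 -86.2704]
```

>>> carry_out:
  increments:
    - [0,0,-0.0005,0,1]
    - [0,0,-0.001,0,1]

```text
time_s: 14.9
tool_pos: [0.5915, -0.2199, 0.2221]
tool_rot: [180.0, 0.0, -86.3]
force: [0.4, 1.4, -3.8]
grip_width: 0.0137
```

```bash
python3 s.py
```

```text
[ 0.4357  1.4086 -3.7523] [ 0.287  -0.0864  0.0644] [ 0.5915 -0.2199  0.2221] [179.9653   0.0305 -86.2773]
```

It is dropping in: z 0.2221 and no vertical load. Lowering on gently.

>>> carry_out:
  increments:
    - [0,0.0003,-0.0005,0,1]
    - [0,0.0003,-0.001,0,1]
    - [0,0.0003,-0.0015,0,1]
    - [0,0.0003,-0.002,0,1]

```text
time_s: 15.3
tool_pos: [0.5916, -0.2199, 0.2204]
tool_rot: [180.0, -0.0, -86.3]
force: [-0.3, 0.8, -3.2]
grip_width: 0.0143
```

```bash
python3 s.py
```

```text
[-0.3231  0.8391 -3.1633] [ 0.2328 -0.0795  0.0141] [ 0.5916 -0.2199  0.2204] [179.9975  -0.0067 -86.2899]
```

>>> carry_out:
  increments:
    - [0,0,-0.0005,0,1]
    - [0,0,-0.001,0,1]
    - [0,0,-0.0015,0,1]

```text
time_s: 15.6
tool_pos: [0.5917, -0.2199, 0.219]
tool_rot: [-180.0, -0.0, -86.3]
force: [0.2, -0.0, -2.4]
grip_width: 0.0137
```

```bash
python3 s.py
```

```text
[ 0.154 -0.011 -2.405] [ 0.2727 -0.1063 -0.0594] [ 0.5917 -0.2199  0.219 ] [-179.9972   -0.0074  -86.2859]
```

>>> carry_out:
  increments:
    - [0,0,-0.0004,0,1]
    - [0,0,-0.0008,0,1]

```text
time_s: 15.8
tool_pos: [0.5916, -0.2199, 0.2181]
tool_rot: [180.0, -0.0, -86.3]
force: [0.5, 1.6, -2.4]
grip_width: 0.0136
```

```bash
python3 s.py
```

```text
[ 0.5228  1.5682 -2.4471] [ 0.2807 -0.1156 -0.0136] [ 0.5916 -0.2199  0.2181] [179.9992  -0.0037 -86.287 ]
```

>>> carry_out:
  increments:
    - [0,0,-0.0004,0,1]
    - [0,0,-0.0008,0,1]

```text
time_s: 16.0
tool_pos: [0.5917, -0.2198, 0.2178]
tool_rot: [180.0, -0.0, -86.3]
force: [-1.7, 1.3, 1.7]
grip_width: 0.0138
```

```bash
python3 s.py
```

```text
[-1.7042  1.2844  1.7415] [0.3085 0.3152 0.012 ] [ 0.5917 -0.2198  0.2178] [179.993   -0.0116 -86.289 ]
```

Board contact at 0.2178, exactly the resting height the guide had on the table, plus the 20 mm board. I'll press a little more, then open while holding.

>>> carry_out:
  increments:
    - [0,0,-0.0003,0,1]
    - [0,0,-0.0003,0,0.8]
    - [0,0,-0.0003,0,0.6]
    - [0,0,-0.0003,0,0.5]
    - [0,0,-0.0003,0,0.2]
    - [0,0,-0.0003,0,-0.2]
    - [0,0,0,0,-0.5]
    - [0,0,0,0,-0.8]
    - [0,0,0,0,-1]
    - [0,0,0,0,-1]

```text
time_s: 17.0
tool_pos: [0.5916, -0.2198, 0.2174]
tool_rot: [180.0, -0.0, -86.3]
force: [-0.1, -0.8, 0.0]
grip_width: 0.0616
```

>>> carry_out:
  increments:
    - [0,0,0.01,0,-1]
    - [0,0,0.03,0,-1]
    - [0,0,0.06,0,-1]
    - [0,0,0.1,0,-1]
    - [0,0,0.14,0,-1]
    - [0,0,0.18,0,-1]
    - [0,0,0.2,0,-1]
    - [0,-0.05,0.2,0,-1]
    - [-0.03,-0.1,0.2,0,-1]
    - [-0.06,-0.15,0.2,0,-1]
    - [-0.09,-0.2,0.2,0,-1]
    - [-0.12,-0.25,0.2,0,-1]
    - [-0.15,-0.29,0.2,0,-1]
    - [-0.18,-0.33,0.2,0,-1]
    - [-0.18,-0.33,0.2,0,-1]
    - [-0.18,-0.33,0.2,0,-1]

```text
time_s: 18.6
tool_pos: [0.4056, -0.5556, 0.4174]
tool_rot: [179.8, -0.2, -86.9]
force: [-0.1, -0.6, -0.9]
grip_width: 0.0869
```

Run:
```python
from h import *
snap('top','top5');snap('side','side5')
import cv2
a=cv2.imread('pics/top5.png');b=cv2.imread('pics/side5.png')
cv2.imwrite('pics/full5.png',np.hstack([cv2.resize(a,(400,300)),cv2.resize(b,(400,300))]))
cv2.imwrite('pics/c9.png',np.hstack([cv2.resize(a[195:300,360:490],(400,323),interpolation=2),cv2.resize(b[130:240,285:415],(400,323),interpolation=2)]))
cv2.imwrite('pics/c10.png',cv2.resize(a[195:300,355:495],None,fx=5,fy=5,interpolation=2))
```

```text
(no output)
```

View pics/full5.png

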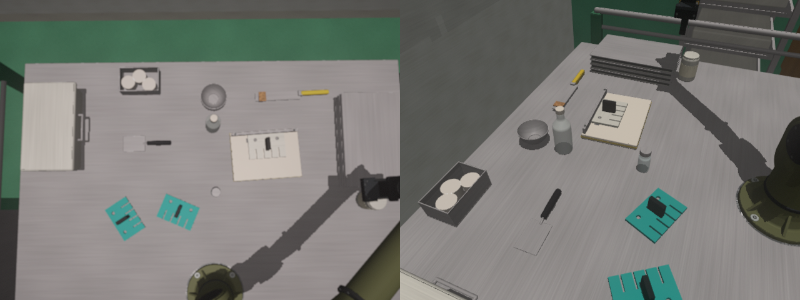

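View pics/c9.png

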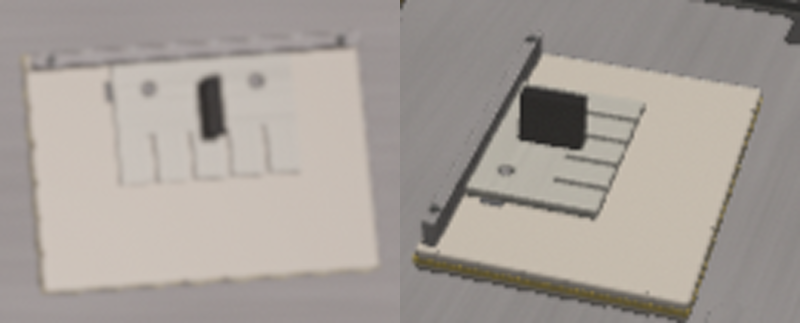

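View pics/c10.png

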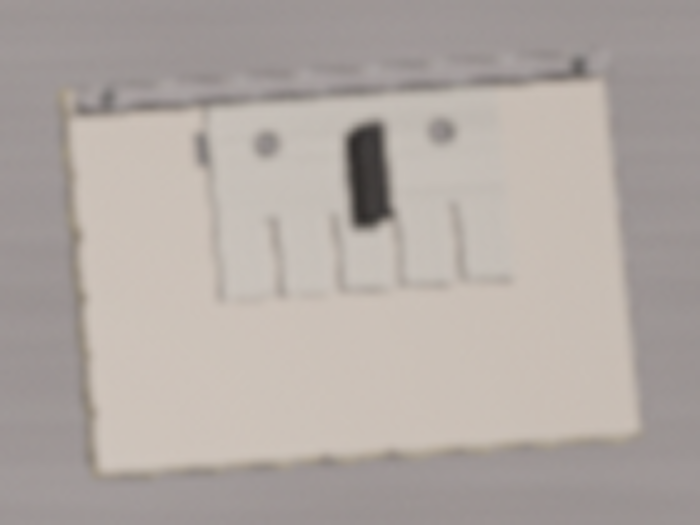

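The guide lies against the fence, with its holes at c10 (266,144) and (441,130), each filled by a pin. The other things are unmoved. Last, a numeric check of flatness and of the bystanders.

```bash
python3 - <<'E'
from m import *
c2=lambda x,y:((x+.5)/5-.5+355,(y+.5)/5-.5+195)
d=np.load('pics/top5.npz')['d']
P=[]
for q in[(235,130),(235,190),(240,280),(310,130),(310,270),(410,110),(480,110),(480,180),(480,265),(420,260)]:
    u,v=c2(*q);P.append(back('top','top5',[(round(u),round(v))])[0])
P=np.array(P);A=np.c_[P[:,:2]-P[:,:2].mean(0),np.ones(len(P))];s=np.linalg.lstsq(A,P[:,2],rcond=None)[0];print('plate z',P[:,2],'slope',s)
p,r,W=fit([c2(*q) for q in[(266,144),(441,130),(220,300),(512,280)]],.028,[(.028,.045),(.028,-.045),(-.05,.075),(-.05,-.075)])
print('guide',p,np.degrees(p[2]),r)
b=np.array([.553,-.216]);a=.0597;R=np.array([[np.cos(a),-np.sin(a)],[np.sin(a),np.cos(a)]]);print('in board',(R.T@(p[:2]-b))*1000)
i0=np.load('pics/top0.npz')['p'].astype(int);i5=np.load('pics/top5.npz')['p'].astype(int)
for n,(x0,y0,x1,y1) in dict(shaker=(335,297,356,317),squeeze=(328,180,355,212),bowl=(320,133,363,176),spat=(195,215,276,244)).items(): print(n,np.abs(i0-i5)[y0:y1,x0:x1].max(2).mean())
E
python3 s.py
```

```text
plate z [0.0281 0.0277 0.0282 0.0284 0.0277 0.028  0.0256 0.0289 0.0283 0.0288] slope [-0.0091  0.0016  0.028 ]
guide [ 0.5855 -0.2197  0.0566] 3.242439409797426 [[ 0.0262  0.2135]
 [-1.04    0.3233]
 [ 0.4818  0.016 ]
 [ 0.5319 -0.5528]]
in board [32.2386 -5.6239]
shaker 3.0714285714285716
squeeze 2.9212962962962963
bowl 2.899405083829097
spat 2.7424435930183058
[0.3004 0.4547 1.523 ] [ 0.0875  0.0265 -0.0151] [ 0.4109 -0.5505  0.4178] [-179.965     0.0116  -86.4032]
```

The plate top is at 28 mm and level, the guide is square to the fence, and it sits where the pins were seen. Handing in.

```bash
python3 -c "
from cell import env
print(env.sign_off())"
```

```text
the job is handed in; nothing more can be done
None
```

The metal slicing guide is lying on the board with both pins in its holes, against the fence and released. The job was handed in with the clock at about 19 s. I slid it along the fence towards −y. It stuck, then broke loose and overshot the pins by about 2 mm. I felt the pins' tapered tops, backed off, and it dropped in and came down to the board.

**Forces:** the largest push I read at the wrist was about 9 N against the fence, well under the limits.

**Last checks:**
- **Flat and flush:** the plate's top measures 28.0 mm above the table, as it should when flush on the board. The fitted slope is about 0.01 rad, though one depth reading was about 2.4 mm off and I took it as noise.
- **Position and squareness:** the guide is square to the fence within about 0.2°. It sits about 5.6 mm towards −y of mid-groove, where I had seen the pins.
- **Fence direction:** the camera put the guide 2.8 mm short of its nominal place. The fence face and pins also read 2–3 mm short, so I put this down to measurement bias in my board fit.
- **Other things:** the shaker, squeeze bottle, spatula and bowl look unchanged in the pictures. The gripper is open and clear of everything.

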